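Spring check of a tilt mount: press each corner to its mark

TASK

Check the two springs of the tilt mount on the bench: with the fingertips press down the round pad until its pointer stands level with the dark mark on its scale post, keep it there for about a second, then let the corner spring fully back up; after that do the same with the square pad. Do not press a pointer clearly past its mark, do not touch the pointers or move the marks, and keep the other corner up while you press one. Only press: do not lift or shove the mount, and leave the tools and parts around it where they are.

Things in the scene. Friction and masses are not known exactly. Their poses are not given: they have to be found in the camera images.
- mount: Green steel base, 3 kg, loose on the bench: block 130 x 130 x 15 mm plus two 44 mm wide arms with the scale posts, reaching 143 mm from the origin along +x and +y. Origin: centre of the block's underside, on the bench. x runs along the plate's edge from the pivot corner to the round-pad corner, y from the pivot corner to the square-pad corner, z up.
- plate_pivot (a point): Ball pivot of the aluminium tilt plate (130 x 130 x 10 mm, the corner opposite cut away), at x -45, y -45, z 60 mm of the mount. Springs hold the plate level. Each padded corner sinks on its own when pressed at its pad and springs back when released: about 3.5 N to begin, about 0.35 N more per mm, stop at 26 mm.
- round_pad: Steel stud, 20 mm diameter, 15 mm tall, slightly domed, on the plate corner at x 45, y -45 mm of the mount. Origin: centre of its top, 80 mm above the bench when up; z up. It lies 100 mm from the pivot and its pointer's tip 150 mm, so the tip sinks 1.5 times as far as the pad (up to 1.7 times as far as a finger that bears on the pad's inner edge).
- square_pad: Steel stud, 20 x 20 mm, 15 mm tall, with a flat 14 x 14 mm top, on the plate corner at x -45, y 45 mm of the mount. Origin: centre of its top, 80 mm above the bench when up; z up. Distances from the pivot as for the round pad.
- round_pointer: Brass pointer, 45 mm long, 9 mm wide, fixed to the plate's edge beyond the round pad, pointing outward along the mount's +x. Origin: its tip, 60 mm above the bench when the corner is up, 50 mm outward of the pad's centre.
- square_pointer: Brass pointer, 45 mm long, 9 mm wide, fixed to the plate's edge beyond the square pad, pointing outward along the mount's +y. Origin: its tip, 60 mm above the bench when the corner is up, 50 mm outward of the pad's centre.
- round_mark: Dark steel block, 8 mm tall, 24 mm wide, stiff on the scale post facing the round pointer's tip. Origin: centre of the face turned to the pointer, 4 mm beyond the tip, 34 to 48 mm above the bench. Level when the tip stands opposite this 8 mm tall face, best at its middle. The post: aluminium bar 12 mm wide, top 90 mm above the bench, 75 mm outward of the pad.
- square_mark: Dark steel block, 8 mm tall, 24 mm wide, on the scale post facing the square pointer's tip; all as for the round mark, its height set separately.
- try_square: Bystander: engineer's square lying flat: blade 90 x 20 x 4 mm along its y, stock 70 x 16 x 14 mm across the -y end. Origin under the middle of the blade, at bench height. Leave alone.
- drilled_plate: Bystander: drilled steel plate 64 x 44 x 10 mm lying flat. Origin at the centre of its underside. Leave alone.
- paste_jar: Bystander: small jar, 48 mm diameter, 50 mm tall, standing. Origin at the centre of its underside. Leave alone.

How it is judged:
By the outcome, as a careful person would: the job done as asked, in the order asked, and still so for the second after the job is handed in, with the robot touching nothing.
It also fails if it takes over 51 s, if anything falls off the work surface, if the arm or the gripper's body presses on something with over 40 N, if the wrist force passes 120 N, or if a joint passes its speed limit or range.

ROBOT

A 6-joint arm with a two-finger parallel gripper is mounted at the origin on the work surface. World frame = base frame: x ahead of the robot, y to its left, z up, the work surface at z = 0. Lengths are in m, angles in degrees, forces in N, time in s.
With the tool pointing down it reaches from about 0.4 to 0.825 m from the base axis. Payload 7 kg.
Tool frame: the origin (TCP) lies midway between the tips of the shut fingers; the grasp point (between the pads) lies 19 mm behind it; z points along the fingers, y is the direction in which the jaws open and shut (so a half turn about z gives the same grasp; the last joint's range is limited). The gripper opens to 88 mm and grips with 3 to 60 N. Pads are 19 mm wide; open, the fingers measure 130 mm over their backs; the gripper's body (78 mm by 193 mm) begins 47 mm behind the grasp point.
Start: joints at [-57.519, 20.546, 0.682, 0, -70.136, -16.507], TCP at [0.186, -0.649, 0.227] pointing down, gripper open.
Joint ranges: [-176.03, 176.03], [-82.01, 121.73], [-58.28, 71.71], [-173.87, 95.51], [-174.79, -0.11], [-173.66, 173.66]. Speed limits (degrees/s): [136.94, 136.94, 172.46, 180, 180, 180].

INTERFACE

Orientations are given as a 3x3 rotation matrix whose columns are the frame's x, y, z axes.
In Python, from rig import robot gives the robot as it stands. Calls block until the motion is done:
- robot.goto(position, orientation): joint-space move of the TCP to a pose.
- robot.servo_line(position, ori=None, speed=0.15): straight line of the TCP; ori=None keeps the orientation; speed is the mean speed in m/s.
- robot.movej(angles): joint-space move.
- robot.move_gripper(opening): opening from 0.0 (shut) to 1.0 (fully open); the grip force is fixed at half the most; returns when the fingers have stopped.
- robot.dwell(seconds).
- robot.ik(position, orientation): joint angles nearest the present ones, or None.
- robot.grab_frame(name): name is "scene" or "top"; returns (picture, depth): 420x560x3 uint8, red, green, blue; 420x560 float32, m along the optical axis (not along the pixel's ray), 0 where there is no reading.
- robot.camera_info(name): a dict with "vfov" (degrees; the focal length in pixels is half the picture's height over the tangent of half this angle, whatever the lens; pixels are square), "cx", "cy" (the principal point, pixels), "view" (4x4, takes a point from world to camera coordinates). Camera axes: x right, y down, z forward; pixel columns grow to the right and rows downward; lengths in m; the calibration is good to about 2 mm. A picture is of the moment at which its call begins. camera_info takes no time and is no camera call.
A pose or a line that the arm cannot do raises robot.Unreachable and nothing moves.
- robot.job_done(): hands the job in, once; it reports no verdict.
Readings, each from a call of its own:
- robot.read_t(): time.
- robot.read_qpos(): joint angles.
- robot.read_qvel(): joint speeds.
- robot.read_effort(): joint torques, N m.
- robot.read_position(): TCP position.
- robot.read_tcp_rot(): TCP orientation.
- robot.read_force(): force on the tool from outside, world axes, zero at the start.
- robot.read_ft_torque(): the same for the moment, N m.
- robot.read_grip_width(): opening from 0.0 (shut) to 1.0 (fully open).
Only numpy, scipy, OpenCV 4.12 (cv2) and the standard library are available. Lean on these libraries where they do the work, as an engineer would, in place of code of your own. Each camera call takes 0.05 s, during which the arm holds its last target.

## Working session

There is one attempt and no reset: what is moved stays moved. The work goes in short steps, each a Python script; the robot and the scene stay as the last script left them, time stands still between calls to the robot, and variables do not carry over. Pictures are saved under pics/ and viewed, and the job is handed in when it is done.

```bash
ls; mkdir -p pics; python3 - <<'E'
from rig import robot
import cv2,numpy as np
for n in("scene","top"):
    p,d=robot.grab_frame(n);cv2.imwrite(f"pics/{n}0.png",p[:,:,::-1]);np.savez(f"{n}0.npz",p=p,d=d)
    print(n,robot.camera_info(n),d.min(),d.max(),(d==0).mean())
print(robot.read_t(),robot.read_force())
E
```

```text
pics
scene {'vfov': 57.94650063990925, 'cx': 282.2153225020626, 'cy': 209.34149226954946, 'view': array([[-0.78967665,  0.61336237,  0.01404965,  0.45173257],
       [ 0.52447001,  0.68675983, -0.50328138, -0.30100689],
       [-0.31834259, -0.39006093, -0.86400837,  0.93119454],
       [ 0.        ,  0.        ,  0.        ,  1.        ]])} 0.0 1.9211816 0.003945578231292517
top {'vfov': 44.45525574078781, 'cx': 280.7306736007726, 'cy': 209.10004726519423, 'view': array([[ 2.85250573e-02, -9.99589177e-01,  2.79256109e-03,
         9.17951367e-03],
       [-9.94830085e-01, -2.86614252e-02, -9.74249653e-02,
         5.88796321e-01],
       [ 9.74649797e-02,  9.28929704e-07, -9.95238955e-01,
         9.30586554e-01],
       [ 0.00000000e+00,  0.00000000e+00,  0.00000000e+00,
         1.00000000e+00]])} 0.0 1.8300469 0.0039625850340136055
0.1 [ 0.2962299   0.13788404 -0.90318899]
```

View pics/scene0.png

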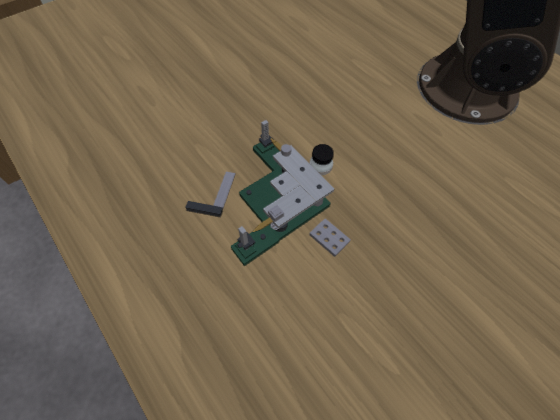

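View pics/top0.png

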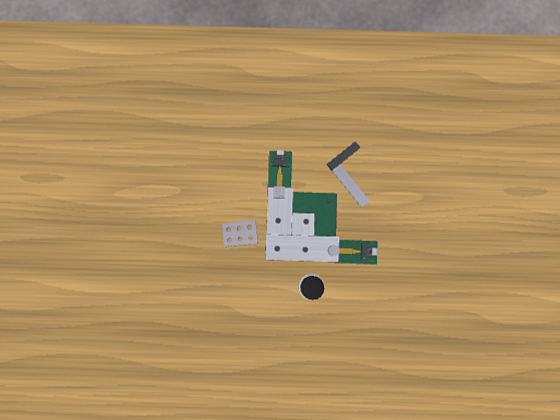

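The top picture shows the round pad near (333,251) with its arm running right (world −y). The square pad is near (279,193) with its arm running up (world +x). The jar is at (312,287). I'll enlarge both views.

```bash
python3 - <<'E'
import cv2,numpy as np
a=cv2.imread("pics/top0.png")[140:310,210:390];cv2.imwrite("pics/top0z.png",cv2.resize(a,None,fx=3.5,fy=3.5,interpolation=cv2.INTER_CUBIC))
a=cv2.imread("pics/scene0.png")[110:270,180:360];cv2.imwrite("pics/scene0z.png",cv2.resize(a,None,fx=3.7,fy=3.7,interpolation=cv2.INTER_CUBIC))
E
```

```text
(no output)
```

View pics/top0z.png

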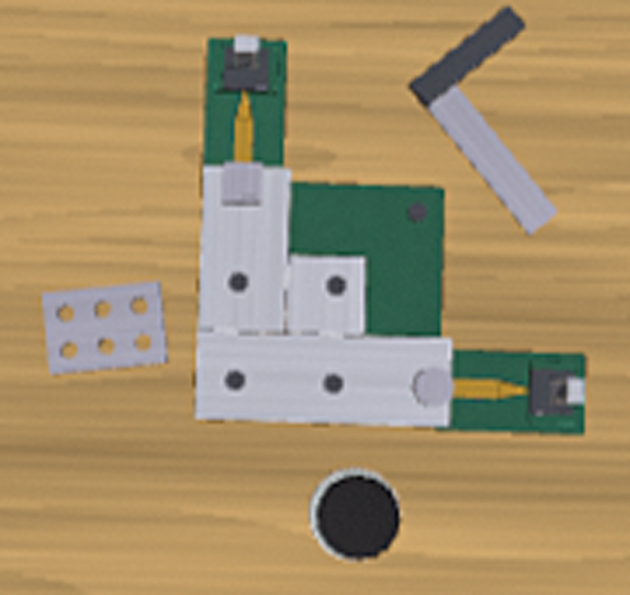

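View pics/scene0z.png

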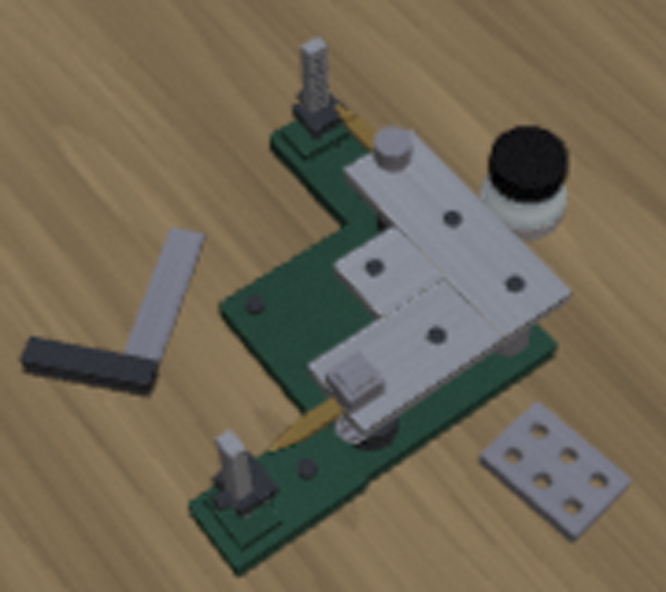

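```bash
cat >h.py <<'E'
import numpy as np,cv2
from rig import robot
def cam(n):
    c=robot.camera_info(n);return 210/np.tan(np.radians(c["vfov"]/2)),c["cx"],c["cy"],np.array(c["view"])
def ray(n,u,v):
    f,cx,cy,V=cam(n);R=V[:3,:3];C=-R.T@V[:3,3];return C,R.T@np.array([(u-cx)/f,(v-cy)/f,1])
def onplane(n,u,v,z):
    C,d=ray(n,u,v);return C+d*(z-C[2])/d[2]
def cloud(n,D):
    f,cx,cy,V=cam(n);v,u=np.mgrid[:420,:560];P=np.stack([(u-cx)/f*D,(v-cy)/f*D,D],-1)
    return (P-V[:3,3])@V[:3,:3]
def proj(n,p):
    f,cx,cy,V=cam(n);q=V[:3,:3]@np.asarray(p)+V[:3,3];return np.array([cx+f*q[0]/q[2],cy+f*q[1]/q[2]])
E
python3 - <<'E'
from h import *
np.set_printoptions(linewidth=220)
for n in("top","scene"):
    z=np.load(n+"0.npz");P=cloud(n,z["d"]);np.save(n+"P.npy",P);print(n,"cam",ray(n,0,0)[0])
    Z=(P[...,2]*1000).round().astype(int)
    if n=="top":
        print("round post");print(Z[238:266,352:382]);print("square post");print(Z[146:172,264:296])
        print("pads",Z[247:256,328:340]);print(Z[188:199,272:288]);print("plate",Z[245:255,290:300].mean(),"base",np.median(Z[205:215,315:330]),"bench",np.median(Z[300:330,350:400]))
        # block edges
        hsv=cv2.cvtColor(z["p"],cv2.COLOR_RGB2HSV)
        m=((Z>58)&(Z<72)).astype(np.uint8)
        k,l,s,c=cv2.connectedComponentsWithStats(m);print(s[1:][s[1:,4]>30])
    else:
        print("bench",np.median(Z[300:400,100:200]))
E
```

```text
top cam [0.49479085 0.02605062 0.98349382]
round post
[[  0  -1   4  -3   3   1   4   2   2   1   2   2   4   0  -1  -1   0   1   1   0  -2  -1  -2   2   3  -1   2   2   2   3]
 [  0   2   0  -1   0   0   1   3  -2   0  -2   2  -2   1  -1   0   1  -3  -2   1   1  -2  -2   3   0   3  -1   2  -1   0]
 [  3   2  -2  -1   0   2   0   0   0   2   0  -1   1  -1   0   0   2   0   1   1  -1  -1   2   0  -2  -3   3   2  -1   1]
 [ 15  16  14  17  11  15  19  15  13  16  15  11  16  16  14  15  16  15  15  14  15  14  19  14  -2   3  -1   0   1   0]
 [ 16  14  14  13  17  12  17  16  19  17  16  12  15  16  15  14  16  14  17  18  21  17  17  16  15   2   0   0   2   2]
 [ 14  14  14  16  13  18  14  14  15  18  24  21  23  20  23  13  15  12  16  16  15  17  15  15  17   1   0   2  -3   1]
 [ 17  13  14  16  18  14  16  16  16  24  25  25  25  24  24  23  26  24  25  25  21  24  13  18  18   2   1  -1   2   0]
 [ 16  17  18  15  16  14  19  17  15  27  21  23  25  22  21  27  24  22  25  23  22  24  15  12  14   0   2   2  -2  -3]
 [ 15  16  13  17  14  18 983  16  18  43  44  47  41  48  45 
[... 6464 characters left out ...]
80  80  68  64  65]
 [ 64  79  77  80  82  82  80  82  79  81  83  78  76  67  62  67]
 [ 66  78  81  79  80  80  78  83  81  81  81  77  77  66  66  64]
 [ 64  81  81  82  79  81  80  81  81  80  80  77  82  65  65  66]
 [ 65  79  79  79  81  80  81  80  80  78  84  79  62  68  63  65]
 [ 65  79  80  84  85  79  82  80  82  80  82  81  67  68  64  69]
 [ 65  77  80  78  79  80  80  79  80  81  79  79  66  63  70  64]
 [ 68  78  79  78  78  79  75  79  77  79  80  79  68  64  66  65]
 [ 66  68  71  73  71  71  72  71  74  72  71  76  64  64  68  65]]
plate 74.93 base 16.0 bench 1.0
[[ 277  166    5   21   86]
 [ 265  188   96   74 3378]]
scene cam [0.81103063 0.29286629 0.64672203]
bench 0.0
```

```bash
python3 - <<'E'
from h import *
np.set_printoptions(linewidth=160,precision=4,suppress=True)
P=np.load("topP.npy");Z=P[...,2]
med=lambda s:np.median(Z[s])*1000; mean=lambda s:np.mean(Z[s][Z[s]<.3])*1000
print("bench",mean(np.s_[300:330,350:400]),"base",mean(np.s_[205:215,315:330]),"plate",mean(np.s_[243:247,290:325]),"pads",mean(np.s_[249:254,331:337]),mean(np.s_[190:197,274:283]))
print("rmark",mean(np.s_[247:258,362:367]),mean(np.s_[257:258,362:372]),"smark",mean(np.s_[161:165,275:284]),"ptr r",mean(np.s_[250:252,345:355]),"s",mean(np.s_[172:185,279:281]))
def pad(s):
    m=np.zeros(Z.shape,np.uint8);m[s]=((Z[s]>.0735)&(Z[s]<.1)).astype(np.uint8)
    c=cv2.findContours(m,cv2.RETR_EXTERNAL,cv2.CHAIN_APPROX_NONE)[0];c=max(c,key=cv2.contourArea)
    M=cv2.moments(m,True);u,v=M["m10"]/M["m00"],M["m01"]/M["m00"]
    print("px",u,v,"rect",cv2.minAreaRect(c),m.sum());return onplane("top",u,v,.08)
r=pad(np.s_[242:262,324:344]);s=pad(np.s_[183:200,268:292])
print("round",r,"square",s,"dist (127.3)",np.hypot(*(r-s)[:2])*1000)
d=(r-s)[:2];  # = (90,-90) in mount
ang=np.arctan2(d[1],d[0])-np.arctan2(-1,1);ex=np.array([np.cos(ang),np.sin(ang)]);print("yaw from pads",np.degrees(ang))
g=cv2.cvtColor(cv2.imread("pics/top0.png"),cv2.COLOR_BGR2HSV)
gm=cv2.inRange(g,(20,150,90),(30,255,255))
print("ok")
E
```

```text
bench 0.8694168100509632 base 15.729184143225813 plate 66.01576744314677 pads 80.52261457284119 80.56396017776943
rmark 44.03212253983488 44.3842319082837 smark 47.6516100068446 ptr r 62.27156924586702 s 62.96549299627635
px 333.10309278350513 250.39175257731958 rect ((333.0, 250.5), (11.0, 10.0), 90.0) 97
px 278.37984496124034 192.0077519379845 rect ((278.5, 192.5), (11.0, 11.0), 90.0) 129
round [ 0.5132 -0.0678  0.08  ] square [0.6136 0.0311 0.08  ] dist (127.3) 140.9085074038398
yaw from pads -90.42544474783911
ok
```

```bash
python3 - <<'E'
from h import *
np.set_printoptions(linewidth=160,precision=4,suppress=True)
hsv=cv2.cvtColor(cv2.imread("pics/top0.png"),cv2.COLOR_BGR2HSV)
print(hsv[251,340:360:3],hsv[172:188:3,279],hsv[280,100])
m=cv2.inRange(hsv,(55,80,20),(90,255,200));m=cv2.morphologyEx(m,cv2.MORPH_OPEN,np.ones((2,2)))
ys,xs=np.where(m>0);print(xs.min(),xs.max(),ys.min(),ys.max())
# arm end edges of base (z=.015): edges of the arms
def fit(pts):
    l=cv2.fitLine(np.float32(pts),cv2.DIST_HUBER,0,.01,.01).ravel();return l
# square arm left edge rows 154-184
L=[onplane("top",np.where(m[v,255:300])[0].min()+255-.5,v,.015)[:2] for v in range(156,186)]
B=[onplane("top",u,np.where(m[230:275,u])[0].max()+230+.5,.015)[:2] for u in range(344,374)]
for n,q in(("sq arm edge",L),("rd arm edge",B)):
    l=fit(q);print(n,l,np.degrees(np.arctan2(l[1],l[0])))
E
```

```text
[[ 20 168 176]
 [ 21 187 173]
 [ 21 180 174]
 [ 21 180 173]
 [ 20 185 157]
 [ 20 187 192]
 [ 21 198 212]] [[ 20 184 186]
 [ 21 184 175]
 [ 21 182 172]
 [ 21 181 173]
 [ 21 192 173]
 [118  35 189]] [ 19 120 180]
270 377 152 264
sq arm edge [ 0.9999 -0.0161  0.6603  0.0489] -0.92091745
rd arm edge [ 0.0285 -0.9996  0.4913 -0.1211] -88.36666
```

```bash
python3 - <<'E'
from h import *
np.set_printoptions(precision=4,suppress=True)
P=np.load("sceneP.npy");Z=P[...,2]
for n,(x,y) in {"r":(.5132,-.0678),"s":(.6136,.0311)}.items():
    print(n,proj("scene",[x,y,.08]),proj("scene",[x,y,.065]))
    m=(np.hypot(P[...,0]-x,P[...,1]-y)<.02)&(Z>.077)&(Z<.084)
    print(P[m].mean(0),m.sum(),np.ptp(P[m],axis=0))
from rig import robot
for yaw in(0,90):
    pass
# orientation candidates: z down, tool y lateral to the arm
def R(yx): # tool y along unit (cos,sin)
    y=np.array([np.cos(yx),np.sin(yx),0]);z=np.array([0,0,-1.]);return np.column_stack([np.cross(y,z),y,z])
for nm,p,yy in(("r",[.5132,-.0678,.11],0),("r",[.5132,-.0678,.11],180),("r",[.5132,-.0678,.11],90),("s",[.6136,.0311,.11],90),("s",[.6136,.0311,.11],-90),("s",[.6136,.0311,.11],0)):
    print(nm,yy,robot.ik(p,R(np.radians(yy))))
E
```

```text
r [285.3579 147.2725] [285.1944 152.2415]
[ 0.5132 -0.0656  0.0797] 67 [0.019  0.0195 0.0048]
s [274.9073 210.4444] [274.9295 214.712 ]
[0.614  0.0335 0.0798] 119 [0.0206 0.0212 0.0063]
r 0 [ 14.2214  12.1338 -28.0152   0.     -49.851  165.7786]
r 180 [ 14.2214  12.1338 -28.0152   0.     -49.851  -14.2214]
r 90 [  14.2214   12.1338  -28.0152    0.      -49.851  -104.2214]
s 90 [  21.0922   20.4382  -15.8666    0.      -53.6953 -111.0922]
s -90 [ 21.0922  20.4382 -15.8666   0.     -53.6953  68.9078]
s 0 [ 21.0922  20.4382 -15.8666   0.     -53.6953 158.9078]
```

Two things from the measurements:
- **Pad distance:** the pads are 140.9 mm apart, which fits 100 mm from the pivot. It doesn't fit the listed ±45 coordinates (127 mm), so I'm trusting the images.
- **Mark heights:** after removing the depth bias, the mark centres come out at about 39.3 mm (round) and 42.9 mm (square).

Next I'll move above the round pad.

```bash
cat >>h.py <<'E'
RT=np.column_stack([np.cross([0,-1,0],[0,0,-1]),[0,-1,0],[0,0,-1]]).astype(float)
RD=np.array([.5132,-.0667]);SQ=np.array([.6138,.0323])
EX=np.array([-.0074,-1.]);EY=np.array([1.,-.0074])
def shot(tag):
    p,d=robot.grab_frame("scene");cv2.imwrite(f"pics/{tag}.png",cv2.resize(p[110:270,180:360,::-1],None,fx=3.7,fy=3.7,interpolation=cv2.INTER_CUBIC));return p,d
def ptr(p,d,pad,e,tag=""):
    """pointer heights: brass pixels in the pointer's corridor, line z(s), s outward from pad"""
    P=cloud("scene",d);q=P[...,:2]-pad-np.array([0,.001]);s=q@e;l=q@np.array([-e[1],e[0]])
    h=cv2.cvtColor(p,cv2.COLOR_RGB2HSV)
    m=(s>.012)&(s<.053)&(abs(l)<.009)&(P[...,2]>.025)&(P[...,2]<.075)&(h[...,0]>14)&(h[...,0]<27)&(h[...,1]>130)
    if m.sum()<6:print("ptr few",m.sum());return
    a=np.polyfit(s[m],P[...,2][m],1);zt=np.polyval(a,.05)
    r=P[...,2][m]-np.polyval(a,s[m]);print(tag,"ptr n",m.sum(),"tilt",np.degrees(np.arctan(a[0])).round(1),"tip z mm",(zt*1e3).round(2),"mean s,z",(s[m].mean()*1e3).round(1),(P[...,2][m].mean()*1e3).round(2),"smax",s[m].max().round(4))
E
python3 - <<'E'
from h import *
z=np.load("scene0.npz");ptr(z["p"],z["d"],RD,EX,"r0");ptr(z["p"],z["d"],SQ,EY,"s0")
robot.move_gripper(0.0)
robot.goto([*RD,.13],RT)
robot.servo_line([*RD,.092],speed=.05)
robot.dwell(.2)
print(robot.read_t(),robot.read_position(),robot.read_force(),robot.read_grip_width())
p,d=shot("r1");ptr(p,d,RD,EX,"r1")
E
```

```text
r0 ptr n 28 tilt 0.2 tip z mm 62.7 mean s,z 32.2 62.66 smax 0.0475
s0 ptr n 57 tilt 1.6 tip z mm 63.6 mean s,z 27.3 62.96 smax 0.0433
5.0333 [ 0.51340462 -0.06664507  0.09232645] [-0.48836617 -0.20055774 -0.13076819] 0.005202923547580011
r1 ptr n 31 tilt -1.4 tip z mm 62.18 mean s,z 31.6 62.63 smax 0.0488
```

View pics/r1.png

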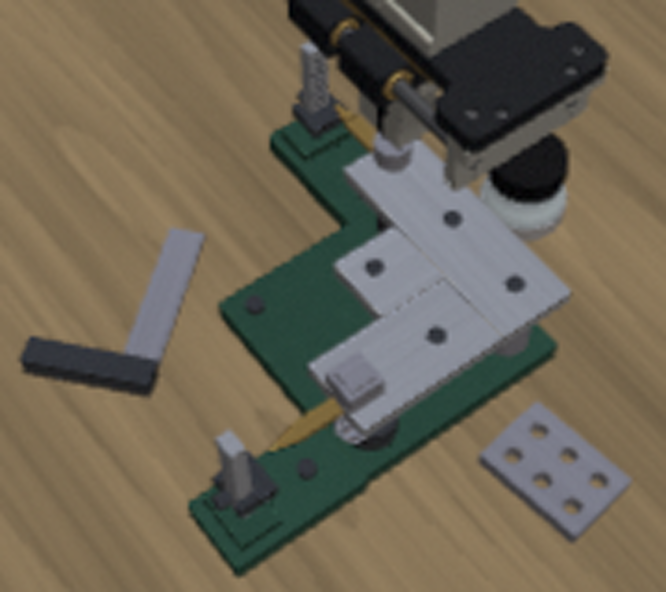

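The pad and pointer can be seen, but the fingers look spread, with parts at zoomed (400,140) and (455,180). I'll look closer and take a top view.

```bash
python3 - <<'E'
from h import *
p,d=robot.grab_frame("scene");P=cloud("scene",d)
cv2.imwrite("pics/r1z.png",cv2.resize(p[90:180,240:350,::-1],None,fx=6.5,fy=6.5,interpolation=cv2.INTER_CUBIC))
print(robot.read_grip_width(),robot.read_tcp_rot().round(3) if hasattr(robot.read_tcp_rot(),'round') else robot.read_tcp_rot(), robot.read_t())
for u,v in((286,142),(290,138),(303,158),(305,152),(310,150),(285,150)):
    print((u,v),P[v,u].round(3))
E
```

```text
0.002011746130074629 [[ 1.  0.  0.]
 [ 0. -1.  0.]
 [ 0. -0. -1.]] 5.1333
(286, 142) [ 0.524 -0.053  0.117]
(290, 138) [ 0.543 -0.02   0.172]
(303, 158) [0.551 0.023 0.169]
(305, 152) [0.551 0.026 0.187]
(310, 150) [0.546 0.032 0.194]
(285, 150) [ 0.518 -0.063  0.08 ]
```

View pics/r1z.png

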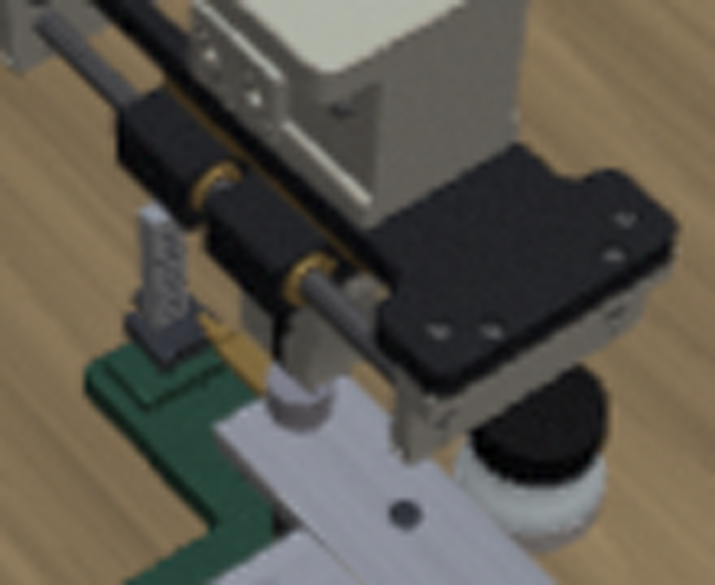

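The fingers are shut over the pad. The other part is the gripper's end plate at z≈0.17 m, and the pointer stays visible. I'll press in small steps.

```bash
python3 - <<'E'
from h import *
f0=robot.read_force()[2]
robot.servo_line([*RD,.084],speed=.03)
z=.084
while z>.076:
    z-=.001;robot.servo_line([*RD,z],speed=.02)
    f=robot.read_force()[2]-f0;zz=robot.read_position()[2];print(round(z,4),round(zz,5),round(f,2))
    if f>3.2:break
robot.servo_line([*RD,.0705],speed=.02);robot.dwell(.15)
print(robot.read_position(),np.array(robot.read_force())-[0,0,f0],robot.read_t())
p,d=shot("r2");ptr(p,d,RD,EX,"r2")
E
```

```text
0.083 0.083 -0.76
0.082 0.082 -0.13
0.081 0.08093 -0.33
0.08 0.08005 -0.18
0.079 0.07932 3.08
0.078 0.07819 4.62
[ 0.51340331 -0.0672603   0.07090737] [-0.47621823 -5.14998896  6.48807179] 7.725
r2 ptr n 18 tilt -4.6 tip z mm 50.78 mean s,z 33.1 52.13 smax 0.0451
```

View pics/r2.png

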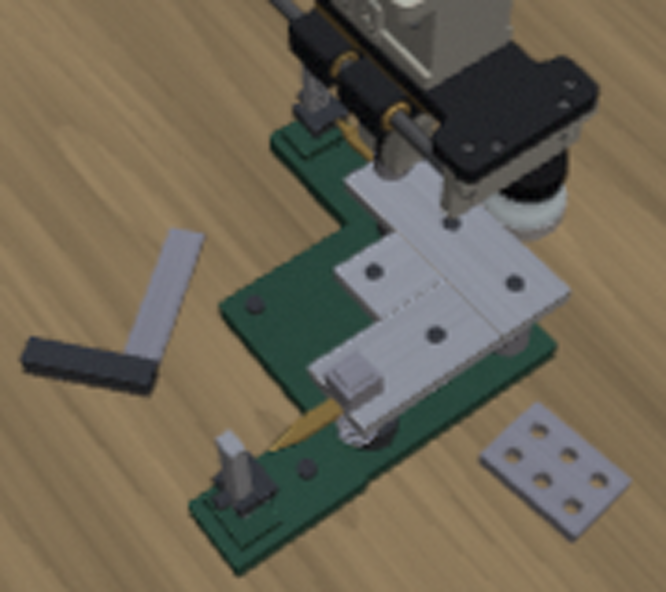

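```bash
cat >>h.py <<'E'
def multi(n,pads=(("r",RD,EX),("s",SQ,EY))):
    fr=[robot.grab_frame("scene") for _ in range(n)]
    D=np.median([np.where((f[1]<.05)|(f[1]>1.5),np.nan,f[1]) for f in fr],0);p=np.mean([f[0] for f in fr],0).astype(np.uint8)
    for t,a,e in pads: ptr(p,D,a,e,t)
    return p,D
def mark(D,pad,e):
    P=cloud("scene",D);q=P[...,:2]-pad-np.array([0,.001]);s=q@e;l=q@np.array([-e[1],e[0]]);Z=P[...,2]
    m=(s>.056)&(s<.066)&(abs(l)<.011)&(Z>.03)&(Z<.055);z=np.sort(Z[m])*1e3
    h,_=np.histogram(z,np.arange(30,56,1));print("mark n",m.sum(),"hist30..",h,"p75",np.percentile(z,75).round(1))
E
python3 - <<'E'
from h import *
p,D=multi(7)
np.savez("r2m.npz",p=p,d=D)
mark(D,RD,EX);mark(D,SQ,EY)
print(robot.read_t(),robot.read_force(),robot.read_position())
E
```

```text
r ptr n 21 tilt -4.1 tip z mm 51.13 mean s,z 32.3 52.39 smax 0.0459
s ptr n 60 tilt 0.9 tip z mm 63.19 mean s,z 26.0 62.81 smax 0.0432
mark n 47 hist30.. [ 0  0  0  0  0  0  0  0  0  0  0  0  0 20 17  0  1  1  2  1  2  1  0  1
  1] p75 44.6
mark n 41 hist30.. [ 0  0  0  0  0  0  0  0  0  0  1  0  0  0  0  2 16 20  0  1  0  0  0  1
  0] p75 47.6
8.125 [-0.45557423 -5.14115929  6.85823615] [ 0.51341179 -0.06725023  0.0709433 ]
```

```bash
python3 - <<'E'
from h import *
robot.servo_line([RD[0],-.0683,.0655],speed=.02);robot.dwell(.1)
p,D=multi(7);mark(D,RD,EX)
np.savez("r3m.npz",p=p,d=D)
print(robot.read_t(),robot.read_force(),robot.read_position())
cv2.imwrite("pics/r3z.png",cv2.resize(p[110:170,240:310,::-1],None,fx=10,fy=10,interpolation=cv2.INTER_CUBIC))
E
```

```text
r ptr n 15 tilt -6.8 tip z mm 44.19 mean s,z 32.1 46.31 smax 0.0442
s ptr n 65 tilt 1.5 tip z mm 63.44 mean s,z 26.9 62.82 smax 0.0461
mark n 42 hist30.. [ 0  0  0  0  0  0  0  0  0  0  0  0  0  8 26  2  1  1  1  0  1  0  1  1
  0] p75 44.8
8.9833 [-0.91759734 -1.21981827  7.96642755] [ 0.51373681 -0.06800533  0.0660306 ]
```

View pics/r3z.png

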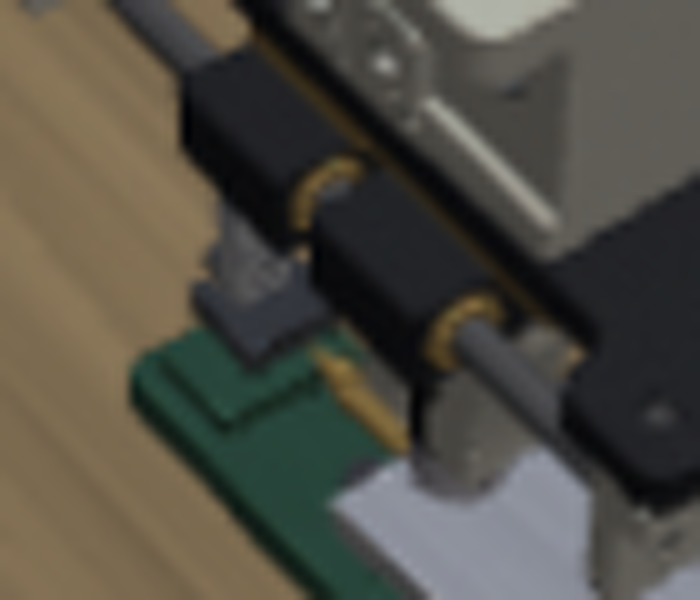

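The three estimates of how far the tip has sunk (needed: about 20.4 mm):
- pointer: 18.5 mm
- force: 19.2 mm
- finger travel: 20.1 mm

I'll go slightly deeper, hold, then release.

```bash
python3 - <<'E'
from h import *
robot.servo_line([RD[0],-.0683,.0649],speed=.01);robot.dwell(.5)
p,D=multi(7);mark(D,RD,EX)
print(robot.read_t(),robot.read_force(),robot.read_position())
robot.dwell(.6)
robot.servo_line([RD[0],-.0683,.080],speed=.03)
robot.servo_line([*RD,.10],speed=.06)
robot.dwell(.4)
print(robot.read_t(),robot.read_force(),robot.read_position())
p,d=shot("r4");p,D=multi(5);mark(D,RD,EX)
E
```

```text
r ptr n 14 tilt -6.8 tip z mm 43.54 mean s,z 31.8 45.7 smax 0.0446
s ptr n 67 tilt 0.8 tip z mm 63.23 mean s,z 26.9 62.89 smax 0.0459
mark n 45 hist30.. [ 0  0  0  0  0  0  0  0  0  0  0  0  2 18 16  1  0  1  0  1  2  1  0  1
  2] p75 44.6
10.0833 [-0.81235391  0.50861738  8.72297672] [ 0.51376875 -0.06799033  0.06547275]
12.2167 [-0.40875874 -0.42961937  0.1593753 ] [ 0.51306182 -0.06673404  0.09977926]
r ptr n 34 tilt 1.0 tip z mm 63.0 mean s,z 31.1 62.66 smax 0.0481
s ptr n 68 tilt 1.3 tip z mm 63.39 mean s,z 27.2 62.88 smax 0.0435
mark n 38 hist30.. [ 0  0  0  0  0  0  0  0  0  0  0  0  1 17 14  1  1  0  2  0  0  0  0  2
  0] p75 44.5
```

View pics/r4.png

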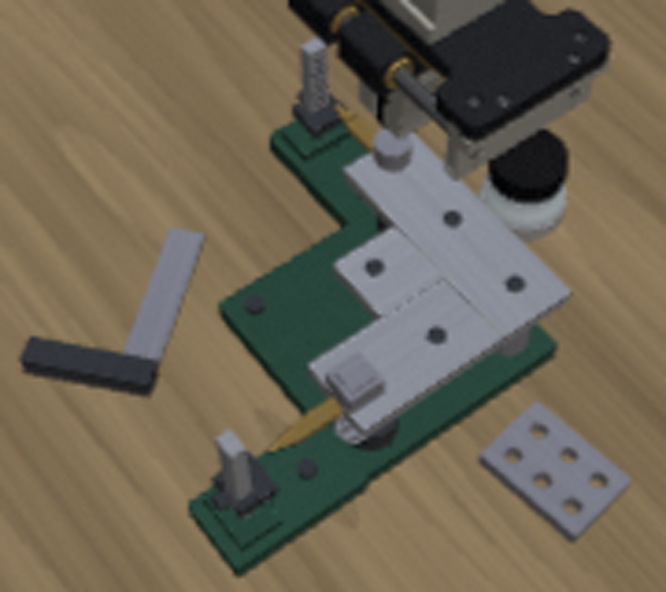

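The round corner is back up (pointer top 62.7 mm, same as before pressing) and nothing has moved. During the hold the tip was at about 40.5 mm against a mark centre of about 39.5 mm. Now the square pad.

```bash
python3 - <<'E'
from h import *
robot.servo_line([*RD,.125],speed=.1)
robot.servo_line([*SQ,.125],speed=.1)
robot.servo_line([*SQ,.092],speed=.06);robot.dwell(.2)
f0=robot.read_force()[2]
robot.servo_line([*SQ,.083],speed=.03)
z=.083
while z>.077:
    z-=.001;robot.servo_line([*SQ,z],speed=.02)
    f=robot.read_force()[2]-f0;zz=robot.read_position()[2];print(round(z,4),round(zz,5),round(f,2))
    if f>3.2:break
robot.servo_line([SQ[0]+.001,SQ[1],.0705],speed=.02);robot.dwell(.15)
print(robot.read_position(),np.array(robot.read_force())-[0,0,f0],robot.read_t())
p,d=shot("s2");p,D=multi(7);mark(D,SQ,EY);print(robot.read_t())
E
```

```text
0.082 0.082 -0.23
0.081 0.08097 0.11
0.08 0.08012 0.56
0.079 0.07935 3.58
[0.61536933 0.03237199 0.07110097] [-0.12493314  0.90969253  6.12369023] 17.55
ptr few 0
s ptr n 22 tilt -2.6 tip z mm 51.81 mean s,z 32.4 52.61 smax 0.0436
mark n 39 hist30.. [ 0  0  0  0  0  0  0  0  0  0  0  0  0  0  0  1 20 16  0  0  1  0  0  1
  0] p75 47.3
17.95
```

View pics/s2.png

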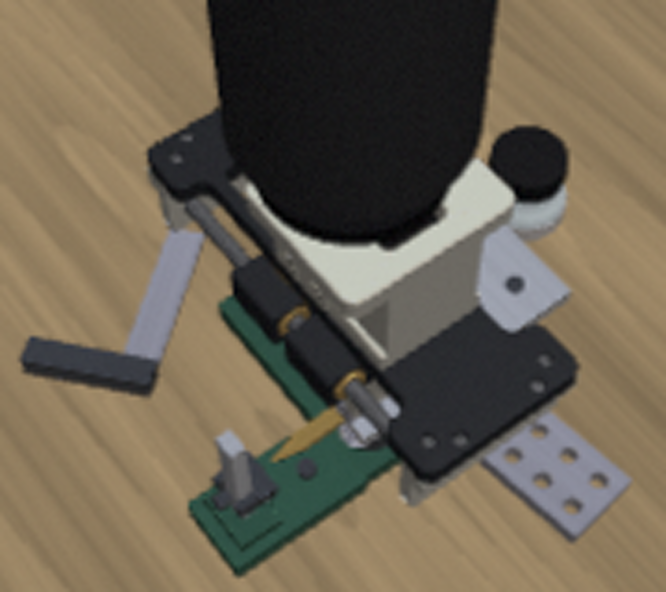

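```bash
python3 - <<'E'
from h import *
robot.servo_line([SQ[0]+.0014,SQ[1],.0674],speed=.02);robot.dwell(.2)
p,D=multi(7);mark(D,SQ,EY)
print(robot.read_t(),robot.read_force(),robot.read_position())
cv2.imwrite("pics/s3z.png",cv2.resize(p[200:260,220:290,::-1],None,fx=10,fy=10,interpolation=cv2.INTER_CUBIC))
E
```

```text
ptr few 0
s ptr n 20 tilt -3.2 tip z mm 47.92 mean s,z 28.7 49.12 smax 0.0377
mark n 39 hist30.. [ 0  0  0  0  0  0  0  0  0  0  1  0  0  0  0  1 15 21  0  0  0  0  0  0
  1] p75 47.2
18.8083 [-1.81463068  0.15072965  8.2979631 ] [0.61567061 0.03234056 0.06809226]
```

View pics/s3z.png

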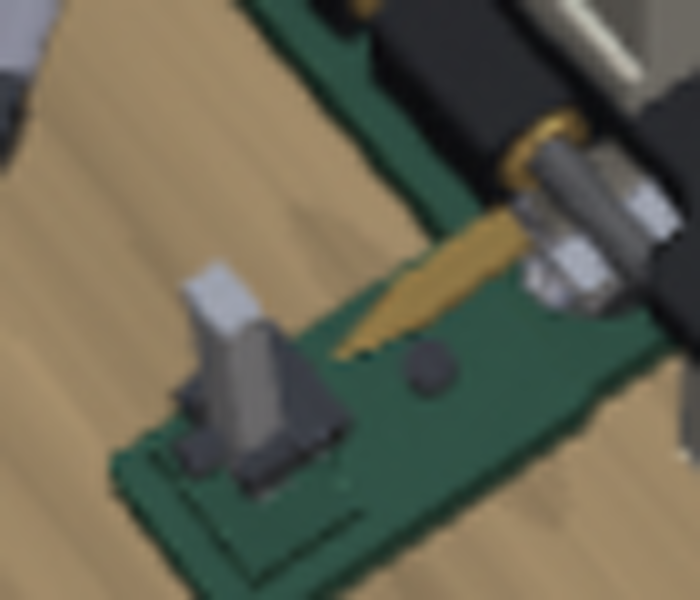

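Estimates of the tip's sink are 16.0 mm (pointer depth), 16.9 mm (finger travel) and about 16 mm (image shift of the tip, 4.5 px). About 17 mm is needed. I'll go 0.4 mm deeper, hold, and release.

```bash
python3 - <<'E'
from h import *
robot.servo_line([SQ[0]+.0014,SQ[1],.0670],speed=.01);robot.dwell(.5)
p,D=multi(7)
print(robot.read_t(),robot.read_force(),robot.read_position())
robot.dwell(.6)
robot.servo_line([SQ[0]+.0014,SQ[1],.080],speed=.03)
robot.servo_line([*SQ,.11],speed=.06)
robot.servo_line([SQ[0],SQ[1],.22],speed=.15)
robot.goto([.45,-.35,.25],RT)
robot.dwell(.4)
print(robot.read_t(),robot.read_force(),robot.read_position())
p,d=shot("end");p,D=multi(5);mark(D,RD,EX);mark(D,SQ,EY)
pt,dt=robot.grab_frame("top");a=np.load("top0.npz")["p"]
m=np.abs(cv2.blur(pt,(3,3)).astype(int)-cv2.blur(a,(3,3))).max(2)[130:310,200:400]
print("top diff >30 px:",(m>30).sum(),robot.read_t())
E
```

```text
ptr few 0
s ptr n 12 tilt -2.6 tip z mm 47.44 mean s,z 31.2 48.29 smax 0.0385
19.9083 [-1.34880021  0.11905239  7.82052741] [0.61571907 0.03232599 0.06774077]
24.5667 [-0.61492507  0.17401714  1.40165756] [ 0.45023162 -0.34971112  0.24994198]
r ptr n 35 tilt -0.9 tip z mm 62.41 mean s,z 31.2 62.7 smax 0.0479
s ptr n 70 tilt 1.7 tip z mm 63.54 mean s,z 26.9 62.84 smax 0.0434
mark n 48 hist30.. [ 0  0  0  0  0  0  0  0  0  1  0  0  4 16 15  1  1  2  1  1  1  2  1  0
  2] p75 45.0
mark n 40 hist30.. [ 0  0  0  0  0  0  0  0  0  0  1  0  0  0  0  1  9 27  1  0  0  0  0  1
  0] p75 47.5
top diff >30 px: 0 24.9167
```

View pics/end.png

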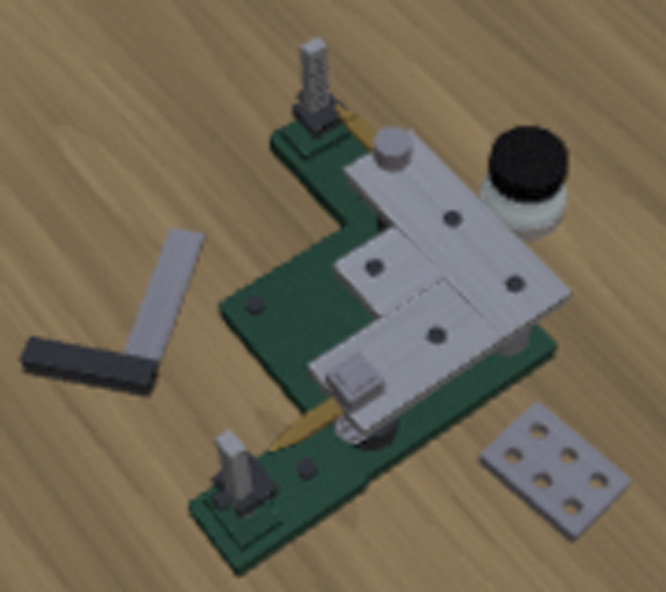

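```bash
python3 -c "
from rig import robot
print(robot.job_done(),robot.read_t())"
```

```text
the job is handed in; nothing more can be done
the job is handed in; nothing more can be done
```

I pressed the round pad first and then the square pad with the shut fingertips. Each pointer was held at its mark for over a second, then the corner was let fully back up. The job was handed in at about 25 s, with the arm clear of the mount.

| | Tip height during hold | Mark centre |
|---|---|---|
| Round | about 40.5 mm (39–41 mm by different estimates) | about 39.5 mm |
| Square | about 43 mm (42.6–43.4 mm) | about 43 mm |

Both readings are well inside the 8 mm tall mark faces.

**Last checks:**
- **Springs:** both pointers are back at their starting heights.
- **Scene:** the marks are unchanged, and the top picture shows no difference from the start for the mount, tools and jar.
- **Forces:** the readings I took stayed below about 9 N upward and 5 N sideways.

**What disagreed:**
- **Pad spacing:** the pads measured 141 mm apart. That fits 100 mm from the pivot, not the listed ±45 mm coordinates, so I used the measured positions.
- **Tip sink:** finger travel gave 1 to 1.5 mm more sink than the camera depth did. One force reading on the square pad suggested about 2 mm more, but the force signal is noisy.
- **Round corner:** the gripper hid the round pointer from the camera while the square pad was pressed. I confirmed the round corner was up only before and after that press.

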